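Turn the filter case lid-up

ROBOT

A 7-joint arm with a two-finger parallel gripper is mounted at the origin on the work surface. World frame = base frame: x ahead of the robot, y to its left, z up, the work surface at z = 0. Lengths are in m, angles in rad, forces in N, time in s.
With the tool pointing down it reaches from about 0.35 to 0.9 m from the base axis. Payload 8.1 kg.
Tool frame: the origin (TCP) lies midway between the tips of the shut fingers; the grasp point (between the pads) lies 19 mm behind it; z points along the fingers, y is the line along which they close (so a half turn about z gives the same grasp; the last joint's range is limited). The gripper opens to 92 mm and grips with 3 to 60 N. Pads are 19 mm wide; open, the fingers measure 130 mm over their backs; the gripper's body (75 mm by 190 mm) begins 47 mm behind the grasp point.
Start: joints at [1.028, 0.434, 0.025, 1.573, -0.012, 1.134, -0.075], TCP at [0.266, -0.566, 0.227] pointing down, gripper open.
Joint ranges: [-2.62, 2.62], [-0.44, 2.09], [-1.27, 1.32], [0.08, 2.57], [-1.32, 4.46], [0.12, 2], [-2.74, 2.74]. Speed limits (rad/s): [2.22, 2.22, 3.01, 3.01, 3.14, 3.14, 3.14].

INTERFACE

Orientations are given as a rotation vector (axis times angle).
In Python, from cell import readout, get_image, calibration, ticket gives the robot as it stands. The module is installed in compiled form; this text tells all that it offers.
- The arm moves only by the tool move_arm, never from a script. Its argument "series" is a list of rows, each a list of 6 numbers: the shift along the world's x, y, z as a fraction of full scale, then the turn, a rotation vector about the world's x, y, z as a fraction of full scale. A call has 1 to 5 rows; each row is the pose to reach, as a shift and turn from the pose commanded when the call began; what a row does not reach only later rows make up. Full scale, the value 1, is 0.75 m for a shift and 60 degrees for a turn. A row lasts 1/10 s, in which the tool goes at most 50 mm and 8.59 degrees, less where a joint would pass 70% of its speed; a pose out of reach is approached as far as the arm can. A call with a number of a shift or a turn outside -1 to 1 is refused whole. A call with a gripper value outside its range is refused whole. "claw" is the opening, from -1 (shut) to 1 (fully open), so that 0 is half open, set as the call begins (left out, the last holds). The fingers move at their own pace and stop on an object; "squeeze" is the grip in N (left out, the last holds). Time passes only in rows, so rows that repeat a pose let the fingers close. It gives the time, the measured TCP pose, the force, the opening and the grip force at its end, in the units of the state.
- readout.observe(): the state, without advancing time (a new reading comes with each control period).
- get_image(name): name is "side" or "top" or "wrist"; returns (picture, depth): 384x512x3 uint8, red, green, blue; 384x512 float32, m along the optical axis (not along the pixel's ray), 0 where there is no reading.
- calibration(name): a dict with "fx", "fy", "cx", "cy" (pixels), "view" (4x4, takes a point from world to camera coordinates); the wrist camera has in their place "mount" (4x4, takes a point from camera to tool coordinates, whose origin is the TCP and whose axes are the flange's). Camera axes: x right, y down, z forward; pixel columns grow to the right and rows downward; lengths in m; the calibration is good to about 2 mm. A picture is of the moment at which its call begins: read the wrist's pose just before it. calibration takes no time and is no camera call.
- ticket.sign_off(): hands the job in; it is judged then, once.
The state is a dict: "clock": time; "joints": joint angles; "dq": joint speeds; "joint_efforts": joint torques, N m; "position": TCP position; "ee_rot": TCP orientation; "force": force on the tool from outside, world axes, zero at the start; "ft_torque": the same for the moment, N m; "width": opening from 0.0 (shut) to 1.0 (fully open); "gripper_force": force on a finger pad.
Only numpy, scipy, OpenCV 4.12 (cv2) and the standard library are available. Lean on these libraries where they do the work, as an engineer would, in place of code of your own. Each camera call takes 0.05 s, during which the arm holds its last target. There are 200 camera calls.

TASK

One of the two clear acrylic cubes on the rubber mat is a filter case with a hinged flap lid; it has been left lying on its side. Tip that case a quarter turn over its edge so that it stands flat on its base with the flap lid on top, still wholly on the mat; roll it over low down, do not carry it up into the air. Leave the plain cube and the stack of filter shells where they are.

Things in the scene. Friction and masses are not known exactly. Their poses are not given: they have to be found in the camera images.
- case_center (a point): centre of the filter case: clear 56 mm acrylic cube, 80-150 g, rigid (lid latched). Its own +x points out through the flap lid, -x through the foam-lined base, +z up at the start, when the lid faces away from the robot (world +x within 50 deg). On the lid: steel hinge barrel 22 mm to +y, black catch 22 mm to -y (both 7 mm proud), leaf between them 4 mm proud. At the mat's left or right place
- plain_center (a point): centre of the bystander, a plain clear acrylic cube of 56 mm, with no hinge, catch or foam, 100 g, sitting on the mat; leave it alone
- stack_center (a point): centre (half-way up) of a stack of three round black filter shells screwed into one piece, 67 mm across, 36 mm high, standing on the mat between the two cubes and farther from the robot; leave it alone
- mat: fixed grey rubber mat, 340 mm along its x, 500 mm along its y, 4 mm thick, grippy (a cube pushed near its top edge tips and does not slide); origin at the centre of its underside, z up
There are look-alikes about, which are no part of the job. What is shaped like the part that bears case_center but turquoise or yellow is not meant.

How it is judged:
By the outcome, as a careful person would: the job done as asked, in the order asked, and still so for the second after the job is handed in, with the robot touching nothing.
It also fails if it takes over 38 s, if anything falls off the work surface, if the arm or the gripper's body presses on something with over 40 N, if the wrist force passes 120 N, or if a joint passes its speed limit or range.

## Working session

There is one attempt and no reset: what is moved stays moved. The work goes in short steps, Python scripts to look and compute and a tool call to move; the robot and the scene stay as the last step left them, time stands still between calls to the robot, and variables do not carry over. Pictures are saved under pics/ and viewed, at most 10 in all, crops included, and the job is handed in when it is done.

Besides the shell and the picture viewer there is one more tool, called after "Call:" by a JSON object that holds its "fn" and its "kwargs", one argument or row to a line. move_arm: Moves the arm, as the interface text tells. Shift numbers are shares of 0.75 m and turn numbers shares of 60 degrees, none past 1 either way. Its arguments: {"type":"object","properties":{"series":{"type":"array"},"claw":{"type":"number"},"squeeze":{"type":"number"}},"required":["series"]}

```bash
mkdir -p pics; cat > h.py <<'E'
import numpy as np,cv2
from cell import readout,get_image,calibration,ticket
def shot(n,f):
    p,d=get_image(n); cv2.imwrite(f'pics/{f}.png',p[:,:,::-1]); np.savez(f'pics/{f}.npz',p=p,d=d); return p,d
def w(n,u,v,d):
    c=calibration(n); P=np.array([(u-c['cx'])/c['fx']*d,(v-c['cy'])/c['fy']*d,d,1]); return (np.linalg.inv(c['view'])@P)[:3]
def atz(n,u,v,z):
    a=w(n,u,v,0.0);b=w(n,u,v,1.0); t=(z-a[2])/(b[2]-a[2]); return a+t*(b-a)
E
python3 - <<'E'
from h import *
p,d=shot('top','t1'); q,_=shot('side','s1')
cv2.imwrite('pics/both.png',cv2.resize(np.vstack([p,q])[:,:,::-1],(400,600)))
s=readout.observe();print(s)
print(calibration('top'),calibration('side'))
E
```

```text
{'clock': 0.1, 'joints': array([ 1.0283985 ,  0.43514285,  0.02496816,  1.57403417, -0.01160463,
        1.13396671, -0.0750689 ]), 'dq': array([ 0.00078063, -0.00155207,  0.00212031, -0.00128088,  0.00075373,
        0.00027211, -0.00142206]), 'joint_efforts': array([ 4.69415652e-03, -6.69127250e+01,  9.88441631e-01, -3.15146112e+01,
       -6.05526776e-02,  3.73812555e-02,  7.82335587e-05]), 'position': array([ 0.26585635, -0.5651252 ,  0.22601901]), 'ee_rot': array([-3.06464543e+00, -6.84931616e-01,  6.66064389e-04]), 'force': array([-0.27029275, -0.25074649,  0.61883665]), 'ft_torque': array([ 0.0135122 , -0.00984956, -0.03544805]), 'gripper_force': 0.0, 'width': 0.9987499210636043}
{'fx': 371.2788387753895, 'fy': 371.2788387753895, 'cx': 253.43792648222302, 'cy': 191.4088785947545, 'view': array([[ 0.02618396, -0.99955349, -0.01439489, -0.07373848],
       [-0.99775332, -0.0252431 , -0.06205715,  0.48073491],
       [ 0.06166607,  0.01598746, -0.99796879,  0.8715704 ],
       [ 0.        ,  0.        ,  0.        ,  1.        ]])} {'fx': 444.93281624656794, 'fy': 444.93281624656794, 'cx': 242.16378749160035, 'cy': 192.88966128566742, 'view': array([[-0.88420583, -0.4670471 ,  0.00685953,  0.39694854],
       [-0.28714997,  0.53192766, -0.79661651,  0.22771879],
       [ 0.36840865, -0.70634268, -0.6044461 ,  0.68829098],
       [ 0.        ,  0.        ,  0.        ,  1.        ]])}
```

View pics/t1.png

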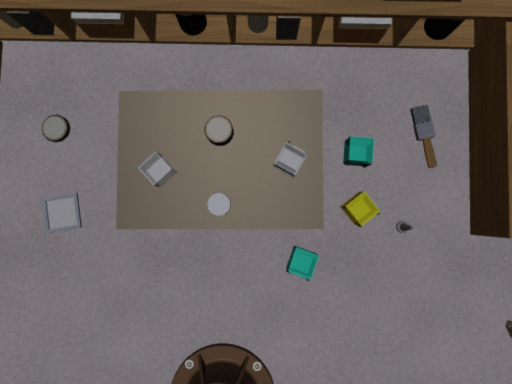

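View pics/s1.png

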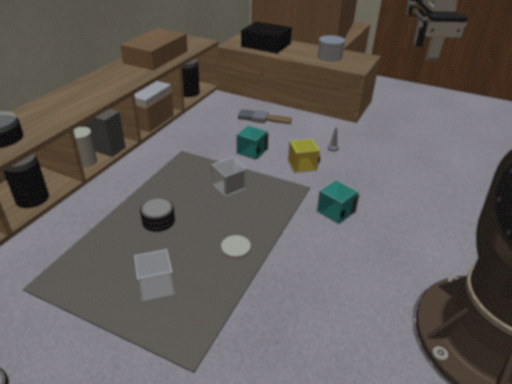

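The mat has two clear cubes, at top-image pixels (157,169) on the left and (291,158) on the right, with the stack at (218,129). The turquoise and yellow cubes are off the mat and not meant. I'll enlarge both clear cubes to find the one with the hinge and catch.

```bash
python3 - <<'E'
from h import *
p=np.load('pics/t1.npz')['p'];q=np.load('pics/s1.npz')['p']
r=lambda a,v,u:cv2.resize(a[v:v+50,u:u+66],(396,300),interpolation=cv2.INTER_CUBIC)
cv2.imwrite('pics/c1.png',np.vstack([np.hstack([r(p,144,124),r(p,133,258)]),np.hstack([r(q,247,120),r(q,150,195)])])[:,:,::-1])
E
```

```text
(no output)
```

View pics/c1.png

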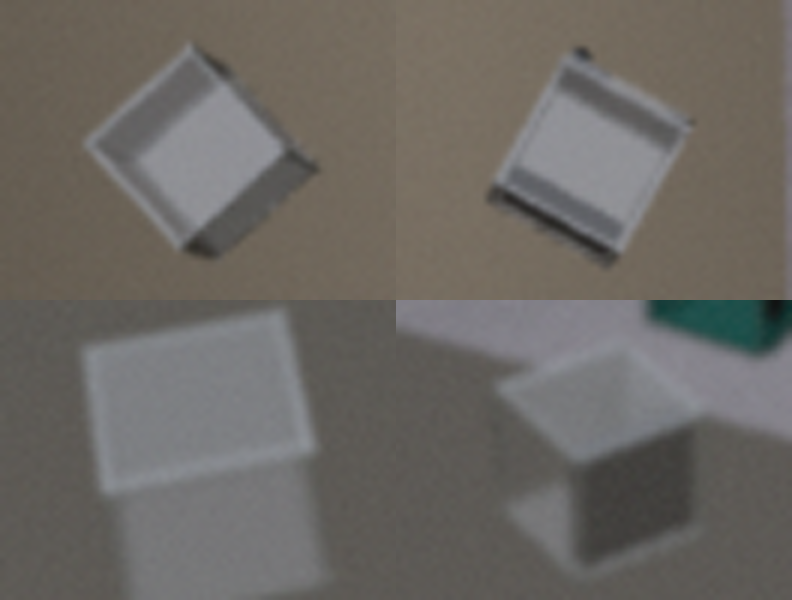

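The right cube (291,158) is the case. It has two small nubs on its far face, at crop pixels (581,50) and (690,122), and a dark foam base on the side near the robot. The left cube has neither. I'll measure it and get a wrist view from above.

```bash
python3 - <<'E'
from h import *
from scipy.spatial.transform import Rotation as R
C=[atz('top',u,v,.06) for u,v in [(287.8,142.2),(307,153.8),(295.7,175.5),(274.8,163.3)]]
C=np.array(C);print(C.round(3),C.mean(0).round(3))
e=(C[0]+C[1]-C[2]-C[3])/2;print(np.linalg.norm(e),np.degrees(np.arctan2(e[1],e[0])))
l=C[0]+C[3]-C[1]-C[2];print(np.degrees(np.arctan2(-l[0],l[1])))
print('plain',atz('top',157,169,.06),'stack',atz('top',218,129,.04))
print('mat',[atz('top',u,v,.004).round(3) for u,v in [(119,91),(322,91),(323,228),(117,228)]])
print(R.from_rotvec(readout.observe()['ee_rot']).as_matrix().round(3)); print(calibration('wrist'))
E
```

```text
[[ 0.594 -0.137  0.06 ]
 [ 0.568 -0.182  0.06 ]
 [ 0.518 -0.157  0.06 ]
 [ 0.545 -0.109  0.06 ]] [ 0.556 -0.146  0.06 ]
0.05631551009531607 -28.17938843610321
-29.596742411973416
plain [0.52527367 0.15913024 0.06      ] stack [0.62536585 0.0251705  0.04      ]
mat [array([0.723, 0.277, 0.004]), array([ 0.734, -0.223,  0.004]), array([ 0.4  , -0.23 ,  0.004]), array([0.386, 0.266, 0.004])]
[[ 0.905  0.426 -0.001]
 [ 0.426 -0.905  0.001]
 [-0.    -0.001 -1.   ]]
{'fx': 266.7890813333367, 'fy': 266.7890813333367, 'cx': 254.33796298956688, 'cy': 193.9453253954201, 'mount': array([[-8.51355178e-04, -9.68460006e-01, -2.49167597e-01,
         6.52951508e-02],
       [ 9.99998922e-01, -5.26366440e-04, -1.37092230e-03,
        -2.49979615e-04],
       [ 1.19652995e-03, -2.49168495e-01,  9.68459410e-01,
        -1.57400323e-01],
       [ 0.00000000e+00,  0.00000000e+00,  0.00000000e+00,
         1.00000000e+00]])}
```

Call:
{"fn": "move_arm", "kwargs": {
  "series": [
    [0.387,0.559,0,0,0,0.6],
    [0.387,0.559,0,0,0,0.6],
    [0.387,0.559,0,0,0,0.6],
    [0.387,0.559,0,0,0,0.6],
    [0.387,0.559,0,0,0,0.6]
  ],
  "claw": 1
}}

```text
clock: 0.6
position: [0.4089, -0.3582, 0.2266]
ee_rot: [-2.7, -1.606, 0.0]
force: [1.6, -1.2, 0.4]
width: 1.004
gripper_force: 0.0
```

Call:
{"fn": "move_arm", "kwargs": {
  "series": [
    [0.196,0.283,0,0,0,0],
    [0.196,0.283,0,0,0,0],
    [0.196,0.283,0,0,0,0],
    [0.196,0.283,0,0,0,0],
    [0.196,0.283,0,0,0,0]
  ]
}}

```text
clock: 1.1
position: [0.5513, -0.1527, 0.2266]
ee_rot: [-2.704, -1.599, 0.001]
force: [-0.7, -1.0, 0.1]
width: 1.003
gripper_force: 0.0
```

Call:
{"fn": "move_arm", "kwargs": {
  "series": [
    [0,0,0,0,0,0],
    [0,0,0,0,0,0]
  ]
}}

```text
clock: 1.3
position: [0.551, -0.153, 0.2262]
ee_rot: [-2.701, -1.603, 0.001]
force: [-0.4, -0.9, -0.9]
width: 1.003
gripper_force: 0.0
```

```bash
python3 - <<'E'
from h import *
s=readout.observe();print(s['position'],s['ee_rot'],s['joints']);np.savez('pics/st.npz',p=s['position'],r=s['ee_rot'])
p,d=shot('wrist','w1');cv2.imwrite('pics/w1.png',cv2.resize(p[:,:,::-1],(768,576)))
E
```

```text
[ 0.5509564  -0.15297955  0.22619454] [-2.70081224e+00 -1.60301348e+00  9.19174464e-04] [ 0.38998584  0.37041    -0.28782996  1.68673289  0.11505239  1.10209396
 -0.43104256]
```

View pics/w1.png

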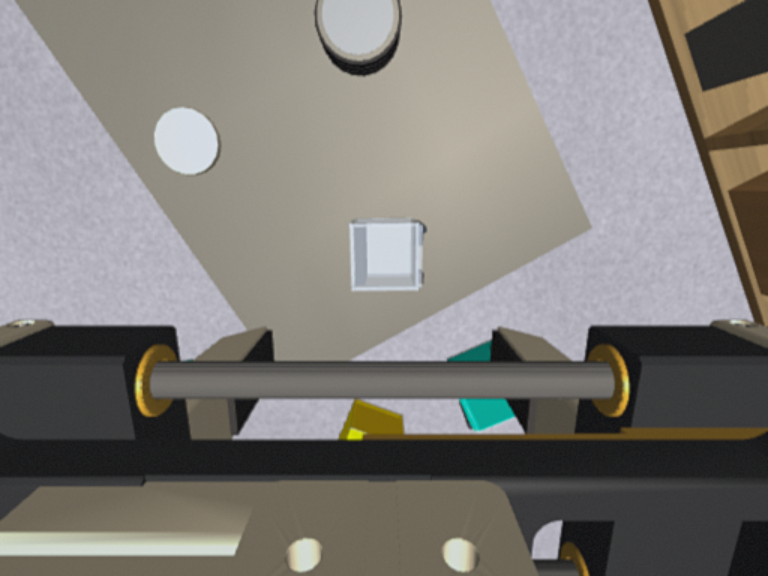

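The wrist view shows the case square with the tool at (386,255). The barrel (422,228) and catch (421,278) are on its right (+d) side, which confirms it. Now I'll refine the pose.

```bash
python3 - <<'E'
from h import *
from scipy.spatial.transform import Rotation as R
s=np.load('pics/st.npz');Rm=R.from_rotvec(s['r']).as_matrix();c=calibration('wrist');T=np.eye(4);T[:3,:3]=Rm;T[:3,3]=s['p'];M=T@c['mount']
def g(u,v,z):
    r=M[:3,:3]@[(u/1.5-c['cx'])/c['fx'],(v/1.5-c['cy'])/c['fy'],1]; return M[:3,3]+r*(z-M[2,3])/r[2]
C=np.array([g(*q,.06) for q in [(351,221),(420,221),(422,290),(350,291)]])
print(C.round(4),C.mean(0).round(4)); e=C[1]+C[2]-C[0]-C[3];print(np.linalg.norm(e)/2,np.degrees(np.arctan2(e[1],e[0])))
l=C[0]+C[1]-C[2]-C[3];print(np.degrees(np.arctan2(-l[0],l[1])));print('tool y',Rm[:,1].round(3))
E
```

```text
[[ 0.5476 -0.1051  0.06  ]
 [ 0.5959 -0.1316  0.06  ]
 [ 0.5713 -0.1829  0.06  ]
 [ 0.5182 -0.1549  0.06  ]] [ 0.5582 -0.1436  0.06  ]
0.05760840698351558 -28.220663483634816
-28.119122317088234
tool y [ 0.878 -0.479 -0.001]
```

Call:
{"fn": "move_arm", "kwargs": {
  "series": [
    [0.012,0.009,-0.04,0,0,0],
    [0.012,0.009,-0.1,0,0,0],
    [0.012,0.009,-0.16,0,0,0],
    [0.012,0.009,-0.21,0,0,0],
    [0.012,0.009,-0.235,0,0,0]
  ]
}}

```text
clock: 1.85
position: [0.5565, -0.1499, 0.0471]
ee_rot: [-2.705, -1.594, 0.007]
force: [-1.0, -0.7, -0.6]
width: 1.001
gripper_force: 0.0
```

Call:
{"fn": "move_arm", "kwargs": {
  "series": [
    [0,0,0,0,0,0],
    [0,0,0,0,0,0]
  ]
}}

```text
clock: 2.05
position: [0.5594, -0.1492, 0.0509]
ee_rot: [2.705, 1.596, -0.001]
force: [0.7, -0.4, 0.3]
width: 0.999
gripper_force: 0.0
```

Call:
{"fn": "move_arm", "kwargs": {
  "series": [
    [-0.01,0.01,0,0,0,0],
    [-0.018,0.015,0,0,0,0],
    [-0.024,0.018,0,0,0,0],
    [-0.029,0.02,0,0,0,0],
    [-0.034,0.023,0.003,0,0,0]
  ]
}}

```text
clock: 2.55
position: [0.5343, -0.1306, 0.0532]
ee_rot: [2.704, 1.598, 0.001]
force: [1.1, -0.8, 0.2]
width: 0.998
gripper_force: 0.7
```

```bash
python3 - <<'E'
from h import *
s=readout.observe();print(s['position'],s['force'])
p,d=shot('wrist','w2');q,_=shot('side','s2')
a=cv2.resize(p,(600,450))[150:450];b=cv2.resize(q[140:215,180:330],(600,300),interpolation=cv2.INTER_CUBIC)
cv2.imwrite('pics/v2.png',np.vstack([a,b])[:,:,::-1])
E
```

```text
[ 0.5342657  -0.13057521  0.053188  ] [ 1.06941731 -0.84088305  0.23255591]
```

View pics/v2.png

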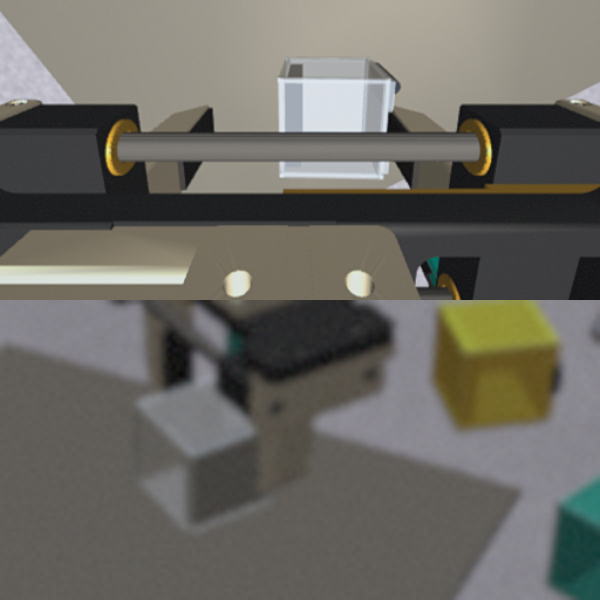

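The far finger is bearing on the lid (upper view, 390,110) and the near finger is clear. I'll keep pushing.

Call:
{"fn": "move_arm", "kwargs": {
  "series": [
    [-0.005,0.0025,0.001,0,0,0],
    [-0.01,0.005,0,0,0,0],
    [-0.014,0.0075,-0.002,0,0,0]
  ]
}}

```text
clock: 2.95
position: [0.5235, -0.1248, 0.0512]
ee_rot: [2.704, 1.599, 0.0]
force: [1.7, -0.4, 1.5]
width: 1.001
gripper_force: 0.9
```

```bash
python3 - <<'E'
from h import *
s=readout.observe();print(s['position'],s['force'])
p,d=shot('wrist','w3');q,_=shot('side','s3')
a=cv2.resize(p,(600,450))[150:450];b=cv2.resize(q[140:215,180:330],(600,300),interpolation=cv2.INTER_CUBIC)
cv2.imwrite('pics/v3.png',np.vstack([a,b])[:,:,::-1])
E
```

```text
[ 0.52345507 -0.12476888  0.05118683] [ 1.68836949 -0.43935883  1.54765741]
```

View pics/v3.png

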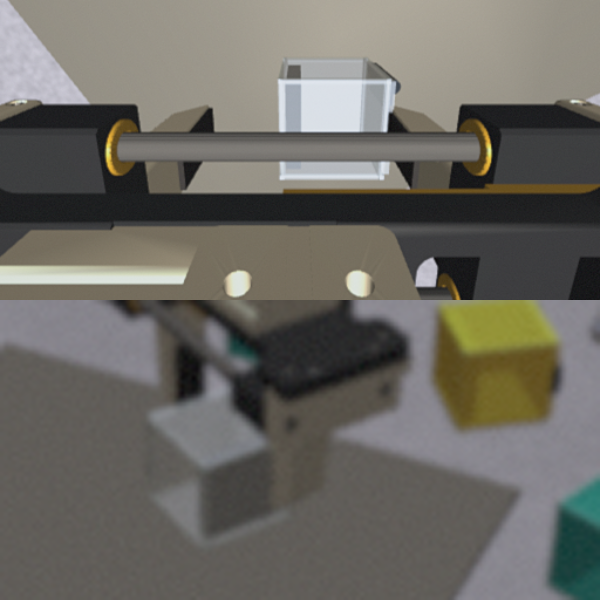

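The case slid about 20 mm along the mat without tipping. The finger's friction on the lid was holding it down. I'll back off, go lower, and push along an upward arc so that friction helps.

Call:
{"fn": "move_arm", "kwargs": {
  "series": [
    [0.006,-0.003,0,0,0,0],
    [0.006,-0.003,-0.012,0,0,0],
    [0.0,0.0,-0.012,0,0,0],
    [-0.0015,0.001,-0.01,0,0,0]
  ]
}}

```text
clock: 3.45
position: [0.5214, -0.1237, 0.043]
ee_rot: [-2.703, -1.599, 0.002]
force: [-0.1, 0.2, -0.0]
width: 1.001
gripper_force: 0.2
```

Call:
{"fn": "move_arm", "kwargs": {
  "series": [
    [-0.003,0.0015,0.006,0,0,0],
    [-0.009,0.005,0.013,0,0,0],
    [-0.014,0.0075,0.019,0,0,0],
    [-0.02,0.0105,0.024,0,0,0],
    [-0.025,0.0135,0.028,0,0,0]
  ]
}}

```text
clock: 3.95
position: [0.5036, -0.1137, 0.0654]
ee_rot: [2.704, 1.599, 0.001]
force: [1.0, -0.2, 0.4]
width: 1.001
gripper_force: 0.1
```

```bash
python3 - <<'E'
from h import *
s=readout.observe();print(s['position'],s['force'])
p,d=shot('wrist','w4');q,_=shot('side','s4')
a=cv2.resize(p,(600,450))[150:450];b=cv2.resize(q[140:215,180:330],(600,300),interpolation=cv2.INTER_CUBIC)
cv2.imwrite('pics/v4.png',np.vstack([a,b])[:,:,::-1])
E
```

```text
[ 0.50359222 -0.11374403  0.06538864] [ 1.04464888 -0.17658107  0.44958578]
```

View pics/v4.png

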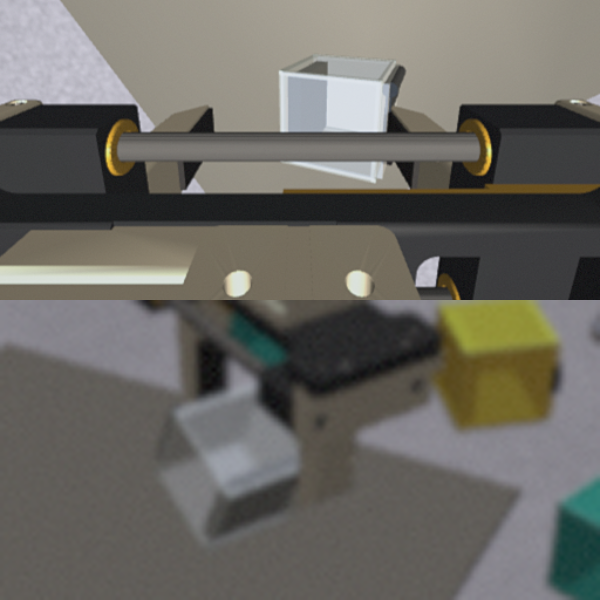

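It's tipping now, about 20–25° (lower view, 210,540 is the pivot edge). I'll continue the arc.

Call:
{"fn": "move_arm", "kwargs": {
  "series": [
    [-0.007,0.004,0.005,0,0,0],
    [-0.014,0.0075,0.008,0,0,0],
    [-0.021,0.0115,0.01,0,0,0],
    [-0.028,0.015,0.011,0,0,0],
    [-0.035,0.019,0.011,0,0,0]
  ]
}}

```text
clock: 4.55
position: [0.4781, -0.0997, 0.0737]
ee_rot: [2.703, 1.598, 0.003]
force: [1.1, -1.6, 9.7]
width: 1.001
gripper_force: 3.8
```

```bash
python3 - <<'E'
from h import *
s=readout.observe();print(s['position'],s['force'])
p,d=shot('wrist','w5');q,_=shot('side','s5')
a=cv2.resize(p,(600,450))[150:450];b=cv2.resize(q[140:215,180:330],(600,300),interpolation=cv2.INTER_CUBIC)
cv2.imwrite('pics/v5.png',np.vstack([a,b])[:,:,::-1])
E
```

```text
[ 0.47813565 -0.09966357  0.07367827] [ 1.11634771 -1.61707881  9.67532026]
```

View pics/v5.png

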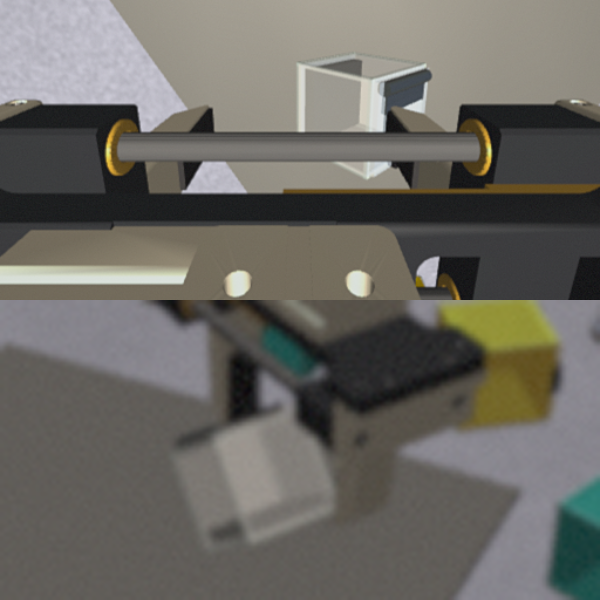

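It's at about 45° with the fingertip pressing on the lid. A bit more push with a slight lift should take it over.

Call:
{"fn": "move_arm", "kwargs": {
  "series": [
    [-0.004,0.002,0.004,0,0,0],
    [-0.01,0.0055,0.006,0,0,0],
    [-0.016,0.009,0.006,0,0,0],
    [-0.016,0.009,0.006,0,0,0]
  ]
}}

```text
clock: 5.05
position: [0.4646, -0.0925, 0.0774]
ee_rot: [-2.703, -1.599, 0.001]
force: [-0.2, 0.4, -0.2]
width: 0.999
gripper_force: 0.0
```

```bash
python3 - <<'E'
from h import *
s=readout.observe();print(s['position'],s['force'])
p,d=shot('wrist','w6');q,_=shot('side','s6')
a=cv2.resize(p,(600,450))[150:450];b=cv2.resize(q[140:215,180:330],(600,300),interpolation=cv2.INTER_CUBIC)
cv2.imwrite('pics/v6.png',np.vstack([a,b])[:,:,::-1])
E
```

```text
[ 0.46460392 -0.09252154  0.07737676] [-0.16902203  0.4370735  -0.24796576]
```

View pics/v6.png

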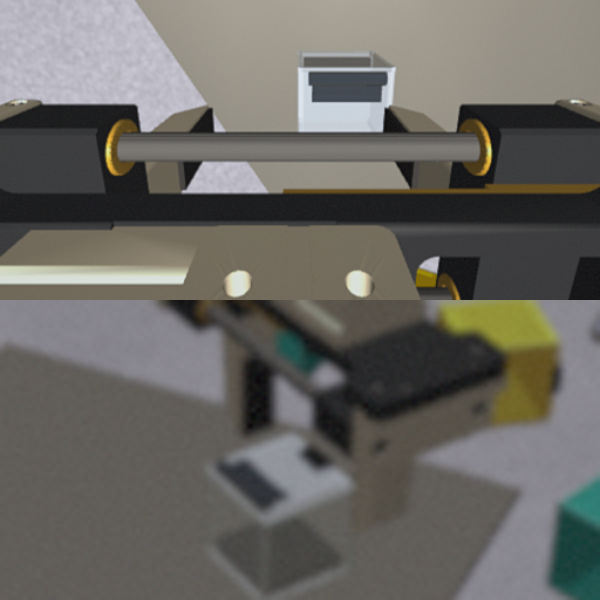

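The case stands on its foam base with the hinge barrel (250,480) and catch (320,455) on top. I'll lift straight up and make a final check.

Call:
{"fn": "move_arm", "kwargs": {
  "series": [
    [0,0,0.03,0,0,0],
    [0,0,0.08,0,0,0],
    [0,0,0.14,0,0,0],
    [0,0,0.2,0,0,0],
    [0,0,0.2,0,0,0]
  ]
}}

```text
clock: 5.65
position: [0.469, -0.0932, 0.2332]
ee_rot: [2.699, 1.596, 0.012]
force: [1.3, 0.2, -0.5]
width: 1.0
gripper_force: 0.0
```

Call:
{"fn": "move_arm", "kwargs": {
  "series": [
    [-0.05,-0.06,0,0,0,0],
    [-0.1,-0.12,0,0,0,0],
    [-0.1,-0.2,0,0,0,0],
    [-0.1,-0.25,0,0,0,0],
    [-0.1,-0.25,0,0,0,0]
  ]
}}

```text
clock: 6.15
position: [0.3888, -0.2864, 0.2273]
ee_rot: [2.708, 1.588, -0.002]
force: [0.3, -0.6, -0.7]
width: 1.002
gripper_force: 0.0
```

```bash
python3 - <<'E'
from h import *
p,d=shot('top','t7');q,_=shot('side','s7')
cv2.imwrite('pics/v7.png',np.vstack([cv2.resize(p[80:240,110:350],(450,300)),cv2.resize(q[130:350,20:350],(450,300))])[:,:,::-1])
E
```

```text
(no output)
```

View pics/v7.png

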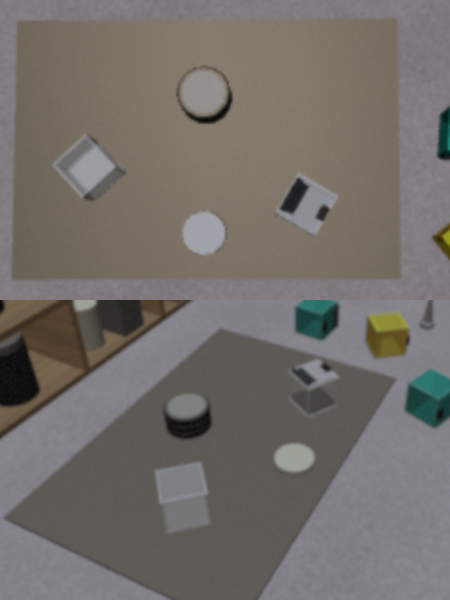

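The case (306,205) stands lid up and wholly on the mat. The plain cube (88,167) and stack (204,94) have not moved.

```bash
python3 -c "
from cell import ticket
print(ticket.sign_off())"
```

```text
the job is handed in; nothing more can be done
None
```

The filter case now stands flat on its base with the flap lid on top, wholly on the mat (it slid about 20 mm before it tipped); the plain cube and the stack were left where they were, and the job is handed in.

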